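# Stand the tall dial gauge on the surface plate

### The arm

A 6-joint arm with a two-finger parallel gripper is mounted at the origin on a cart in front of the work surface, level with it; the furniture and walls round the work are solid. World frame = base frame: x ahead of the robot, y to its left, z up, the work surface at z = 0. Lengths are in m, angles in rad, forces in N, time in s.
With the tool pointing down it reaches from about 0.225 to 0.875 m from the base axis. Payload 3.4 kg.
Tool frame: the origin (TCP) lies on the centre line of the jaws, within the pads' length; the fingertips stand 11 mm ahead of it and the grasp point (between the pads) lies 8 mm behind it; z points along the fingers, y is the line along which they close (so a half turn about z gives the same grasp; the last joint's range is limited). The gripper opens to 85 mm and grips with 20 to 120 N. Pads are 22 mm wide; open, the fingers measure 114 mm over their backs; the gripper's body (76 mm by 85 mm) begins 54 mm behind the grasp point. The pads swing forward as they close: fully open they stand 13 mm farther back than shut.
Start: joints at [1.063, 0.276, 1.505, -0, 1.361, -0.121], TCP at [0.217, 0.533, 0.242] pointing down, gripper open.
Joint ranges: [-2.89, 2.89], [-0.75, 2.08], [0.22, 2.7], [-1.18, 4.32], [0.11, 2.71], [-2.7, 2.7]. Speed limits (rad/s): [2.57, 2.57, 3.14, 3.14, 3.14, 3.14].

### API

Orientations are given as a unit quaternion [w, x, y, z].
In Python, from plant import telemetry, viewer, ticket, finder gives the robot as it stands.
- The arm moves only by the shell command python3 -m jog 'ROWS' [FORCE]. ROWS is JSON, a list of rows, each an object of numbers: "rx", "ry", "rz": the turn, a rotation vector about the tool's x, y, z in degrees; "dx", "dy", "dz": the shift along the tool's x, y, z in cm; "jaw": the closure, from -1 (fully open) to 1 (shut). A call has 1 to 10 rows; each row shifts and turns the commanded pose from where the row before left it, along the tool's axes as they then stand; what a row does not reach is not made up. A row lasts 1/10 s, in which the tool goes at most 50 mm and 8.59 degrees, less where a joint would pass 70% of its speed; a pose out of reach is approached as far as the arm can. A call with a gripper value outside its range is refused whole. The fingers move at their own pace and stop on an object; FORCE is the grip in N (left out, the last holds). Time passes only in rows, so rows that do not move let the fingers close. It gives the time, the measured TCP pose, the force, the opening and the grip force at its end, in the units of the state.
- telemetry.read_state(): the state, without advancing time (a new reading comes with each control period).
- viewer.get_image(name): name is "scene" or "top" or "wrist"; returns a dict with "image" (420x560x3 uint8, red, green, blue), "vertical_fov" (degrees; the focal length in pixels is half the picture's height over the tangent of half this angle, whatever the lens; pixels are square), "cx", "cy" (the principal point, pixels), "cam_to_world" (4x4, takes a point from camera to world coordinates); the wrist camera has in their place "mount" (4x4, takes a point from camera to tool coordinates, whose origin is the TCP and whose axes are the flange's). Camera axes: x right, y down, z forward; pixel columns grow to the right and rows downward; lengths in m; the calibration is good to about 2 mm. The wrist camera is an equidistant fisheye: a pixel r from the principal point sees the ray r / f radians off the axis. A picture is of the moment at which its call begins: read the wrist's pose just before it. There is no depth.
- ticket.close_job(): hands the job in; it is judged then, once.
Trained networks look in a picture, given as the dict that the camera call returned (one of the last four; its "shot" number tells which), for a name from the list of things; names that differ only in an ending like _2 or _b are one class to them, and where a whole thing is asked for, a point or a joint stands for the part that bears it (a point fixed in the world has none). Each returns a list of dicts, best first, with "conf" (0 to 1); they miss things now and then, are a little off and sometimes report something else, mostly with a low value. They report only what shows in the picture. A call takes as long as a camera call.
- finder.recognise(picture, target): "point" ([x, y, z] in m, in world coordinates, good to about 4 mm: the middle of the surface that is visible of it).
- finder.regions_of(picture, target): "region" (420x560 bool, what is visible of it).
The state is a dict: "time": time; "joint_positions": joint angles; "joint_vel": joint speeds; "joint_torque": joint torques, N m; "eef_pos": TCP position; "orientation": TCP orientation; "force": force on the tool from outside, world axes, zero at the start; "torque": the same for the moment, N m; "finger_gap": opening from 0.0 (shut) to 1.0 (fully open); "grasp_force": force on a finger pad.
Only numpy, scipy, OpenCV 4.12 (cv2) and the standard library are available. Lean on these libraries where they do the work, as an engineer would, in place of code of your own. Each camera call takes 0.05 s, during which the arm holds its last target. There are 200 camera calls.

### The job

Stand the taller of the two dial gauges upright in the middle of the steel surface plate and let go of it. It is top-heavy on a small foot, so take it high up by the round knob on its top, carry it without tipping or swinging it over, and set it down gently. Leave the shorter gauge standing where it is.

Things in the scene. Friction and masses are not known exactly. Their poses are not given: they have to be found in the camera images.
- gauge_tall_mid (a point): Taller dial gauge, loose, upright, 252 mm tall, 0.45 kg, all on one centre line: light foot 52 mm across, pillar 12 mm thick, heavy clock-like dial 54 mm across, 24 mm thick, centred 175 mm up; on top a round upright knob 26 mm thick, 222 to 252 mm up. Falls if tilted 8 degrees. Point: half-way up, 126 mm above the underside, 111 mm below the knob's centre. z up; dial face looks to -x.
- gauge_short_mid (a point): Shorter dial gauge, to be left alone: same make, foot, dial and knob, but 172 mm tall (dial centred 95 mm up, knob 142 to 172 mm up), loose, standing on the bench; the two gauges may have swapped places. Point: on its centre line half-way up, 86 mm above the underside. z up; dial face looks to -x.
- plate_mid (a point): The surface plate: a flat square steel plate with a grey painted edge, 152 x 152 mm, its top 30 mm above the bench, fixed to the bench. This point is the middle of its top face; x and y run along its sides, z is up.

How it is judged:
At the end, for the whole second after the job is handed in: The tall gauge stands upright (within 3 degrees) and at rest on its foot on the surface plate, its centre line within 25 mm of the plate's middle, and the short gauge still stands upright within 30 mm of where it was (horizontal distance between gauge_tall_mid and plate_mid below 0.025 m and height (world z) of gauge_tall_mid between 0.15 and 0.162 m and angle between each of gauge_tall_mid, gauge_short_mid's own z axis and vertical below 0.06 rad and linear speed of gauge_tall below 0.02 m/s and distance of gauge_short_mid from where it was at the start of the episode below 0.03 m); the robot touches nothing.
It fails at once if the tall gauge tips or swings by more than 20 degrees from upright (angle between gauge_tall_mid's own z axis and vertical above 0.35 rad).
It fails at once if the short gauge is pushed by more than 30 mm or knocked over (distance of gauge_short_mid from where it was at the start of the episode above 0.03 m or angle between gauge_short_mid's own z axis and vertical above 0.35 rad).
It fails at once if the tall gauge is dropped or slammed onto the plate (moving at over 0.5 m/s over the plate's middle with its foot less than 40 mm above it, as in a free fall of more than 13 mm) (horizontal distance between gauge_tall_mid and plate_mid below 0.06 m and height (world z) of gauge_tall_mid below 0.196 m and linear speed of gauge_tall above 0.5 m/s).
It also fails if it takes over 45 s, if anything falls off the work surface, if the arm or the gripper's body presses on something with over 40 N, if the wrist force passes 120 N, or if a joint passes its speed limit or range.

## Working session

There is one attempt and no reset: what is moved stays moved. The work goes in short steps, Python scripts to look and compute and a shell command to move; the robot and the scene stay as the last step left them, time stands still between calls to the robot, and variables do not carry over. Pictures are saved under pics/ and viewed, at most 10 in all, crops included, and the job is handed in when it is done.

```bash
mkdir -p pics
cat > h.py <<'E'
import numpy as np,cv2
from plant import telemetry,viewer,ticket,finder
def save(p,n): cv2.imwrite(f'pics/{n}.png',cv2.cvtColor(p['image'],cv2.COLOR_RGB2BGR))
E
python3 - <<'E'
from h import *
s=telemetry.read_state(); print(s['time'],s['eef_pos'],s['orientation'],s['finger_gap'])
ims=[]
for c in ['scene','top']:
    p=viewer.get_image(c); ims.append(p['image'])
    print(c,p['vertical_fov'],p['cx'],p['cy'],np.round(p['cam_to_world'],3).tolist())
    for t in ['gauge_tall_mid','gauge_short_mid','plate_mid']:
        for r in finder.recognise(p,t)[:3]: print(t,np.round(r['point'],3),round(r['conf'],2))
        for r in finder.regions_of(p,t)[:3]:
            ys,xs=np.nonzero(r['region']); print('  reg',xs.min(),xs.max(),ys.min(),ys.max(),len(xs),round(r['conf'],2))
m=np.hstack(ims); m=cv2.resize(m,(800,300),interpolation=cv2.INTER_AREA); save({'image':m},'a')
E
```

```text
0.0 [0.2166455  0.53205235 0.2414527 ] [-2.91072772e-04  1.92205041e-01  9.81354357e-01 -8.73500904e-04] 0.9997889721952113
scene 54.19915559405131 278.9572100590046 213.01788675100676 [[0.594, -0.57, 0.567, 0.052], [-0.804, -0.425, 0.415, -0.57], [0.004, -0.703, -0.711, 0.696], [0.0, 0.0, 0.0, 1.0]]
gauge_tall_mid [ 0.499 -0.091  0.171] 0.62
  reg 206 235 130 232 1255 0.83
gauge_short_mid [ 0.644 -0.256  0.099] 0.87
  reg 307 332 158 227 1058 0.85
plate_mid [ 0.408 -0.3    0.026] 0.79
  reg 222 328 248 340 5358 0.94
top 57.42642262820828 284.1173562589035 206.4856461365332 [[-0.001, -0.992, 0.129, 0.426], [-1.0, 0.003, 0.014, -0.2], [-0.015, -0.129, -0.992, 0.96], [0.0, 0.0, 0.0, 1.0]]
gauge_tall_mid [ 0.496 -0.094  0.192] 0.63
  reg 222 255 208 234 565 0.81
gauge_short_mid [ 0.638 -0.25   0.109] 0.66
  reg 300 323 145 177 583 0.55
plate_mid [ 0.418 -0.295  0.031] 0.59
  reg 295 364 224 296 3913 0.89
```

View pics/a.png

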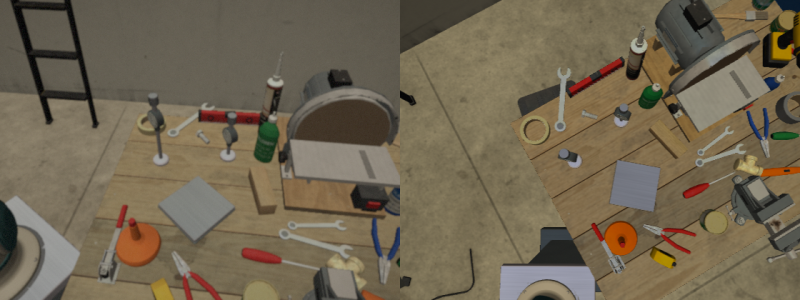

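The pictures show the tall gauge at about (220,180) and the short one at about (320,190) in the scene view. The plate sits in front of them at about (275,295). Next I refine the positions from enlarged crops.

```bash
cat >> h.py <<'E'
def onplane(p,u,v,z):
    f=210/np.tan(np.radians(p['vertical_fov']/2)); T=np.array(p['cam_to_world'])
    d=T[:3,:3]@[(u-p['cx'])/f,(v-p['cy'])/f,1]; o=T[:3,3]
    return o+d*(z-o[2])/d[2]
E
python3 - <<'E'
from h import *
out=[]
for c,(x,y) in {'scene':(170,120),'top':(200,140)}.items():
    p=viewer.get_image(c)
    out.append(cv2.resize(p['image'][y:y+130,x:x+100],None,fx=4,fy=4,interpolation=cv2.INTER_CUBIC))
    for r in finder.regions_of(p,'plate_mid')[:1]:
        m=r['region'].astype(np.uint8); cs,_=cv2.findContours(m,0,2); k=max(cs,key=cv2.contourArea)
        b=cv2.approxPolyDP(cv2.convexHull(k),8,True)[:,0]; print(c,b.tolist())
        for q in b: print(np.round(onplane(p,*q,0.03),3))
save({'image':np.hstack(out)},'b')
E
```

```text
scene [[276, 247], [328, 293], [271, 342], [221, 287]]
[ 0.499 -0.235  0.03 ]
[ 0.466 -0.384  0.03 ]
[ 0.321 -0.357  0.03 ]
[ 0.354 -0.21   0.03 ]
```

View pics/b.png

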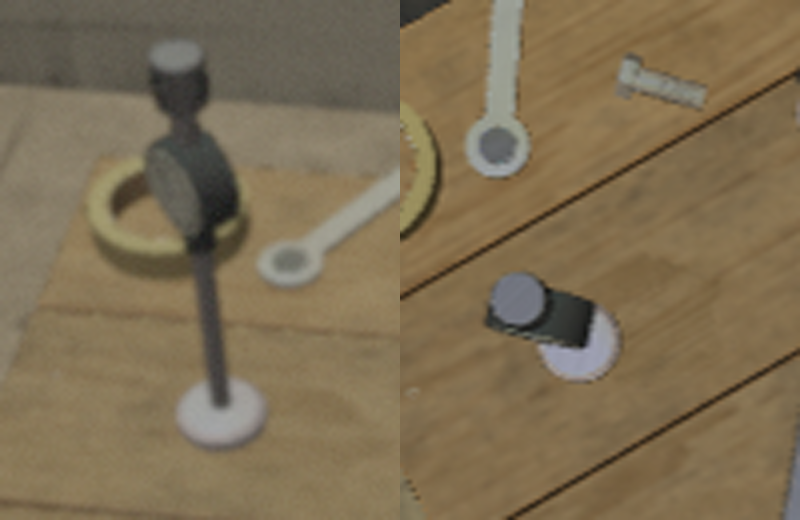

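The crops show the tall gauge upright. Its knob top is centred at about (214.3,133.8) in the scene view and (229.8,215.0) in the top view, with the foot at about (225.5,222.5) in the scene view.

Run:
```python
from h import *
p=viewer.get_image('scene'); print(onplane(p,214.3,133.8,.252))
p=viewer.get_image('top'); k=onplane(p,229.8,215,.252); print(k)
r=finder.regions_of(p,'plate_mid')
for q in r[:1]:
    cs,_=cv2.findContours(q['region'].astype(np.uint8),0,2); c=max(cs,key=cv2.contourArea)
    (u,v),_,_=cv2.minAreaRect(c); print('plate',onplane(p,u,v,.03))
from scipy.spatial.transform import Rotation as R
s=telemetry.read_state(); q=s['orientation']; M=R.from_quat(np.r_[q[1:],q[0]]).as_matrix()
print(np.round(M,3).tolist(), 'tool cm',100*M.T@(np.r_[k[:2],.30]-s['eef_pos']))
```

```text
[ 0.50230038 -0.08820745  0.252     ]
[ 0.50189646 -0.08890242  0.252     ]
plate [ 0.41723585 -0.29489339  0.03      ]
[[-0.926, 0.377, 0.0], [0.377, 0.926, 0.0], [-0.0, 0.0, -1.0]] tool cm [-49.83546885 -46.80176013  -5.76857228]
```

```bash
python3 -m jog '[{"dz":-3},{"dz":-2.8},{"dx":-2.5,"dy":-2.3},{"dx":-2.5,"dy":-2.3},{"dx":-2.5,"dy":-2.3},{"dx":-2.5,"dy":-2.3},{"dx":-2.5,"dy":-2.3},{"dx":-2.5,"dy":-2.3},{"dx":-2.5,"dy":-2.3},{"dx":-2.5,"dy":-2.3}]' 30
python3 -m jog '[{"dx":-2.5,"dy":-2.4},{"dx":-2.5,"dy":-2.4},{"dx":-2.5,"dy":-2.4},{"dx":-2.5,"dy":-2.4},{"dx":-2.5,"dy":-2.4},{"dx":-2.5,"dy":-2.4},{"dx":-2.5,"dy":-2.4},{"dx":-2.5,"dy":-2.4},{"dx":-2.5,"dy":-2.4},{}]'
```

```text
validation failed for argument at $[0]...
validation failed for argument at $[0]...
```

```bash
cat >> h.py <<'E'
from scipy.spatial.transform import Rotation as R
def tool(t):
    s=telemetry.read_state(); q=s['orientation']; M=R.from_quat(np.r_[q[1:],q[0]]).as_matrix()
    print('t',s['time'],'eef',s['eef_pos'].round(4) if hasattr(s['eef_pos'],'round') else s['eef_pos'],'z',M[:,2].round(4),'y',M[:,1].round(3)); print('tool cm',(100*M.T@(np.array(t)-s['eef_pos'])).round(2))
    return s,M
E
python3 - <<'E'
from h import *
s,M=tool([.502,-.0885,.229])
p=viewer.get_image('wrist'); save(p,'w1')
f=210/np.tan(np.radians(p['vertical_fov']/2)); T=np.linalg.inv(np.array(p['mount']))
for z in (.252,.222):
    X=M.T@(np.array([.502,-.0885,z])-s['eef_pos']); c=T[:3,:3]@X+T[:3,3]
    th=np.arctan2(np.hypot(c[0],c[1]),c[2]); e=c[:2]/np.hypot(c[0],c[1]); print('predicted px',p['cx']+f*th*e[0],p['cy']+f*th*e[1], 'range',c[2])
E
```

```text
t 1.05 eef [0.2169 0.5325 0.2424] z [ 1.e-04  1.e-04 -1.e+00] y [0.377 0.926 0.   ]
tool cm [-49.83 -46.76   1.33]
predicted px 12.676229867990287 498.8070374332309 range 0.274258926729283
predicted px 18.87555601126985 487.43096330931303 range 0.30308593619114654
```

View pics/w1.png

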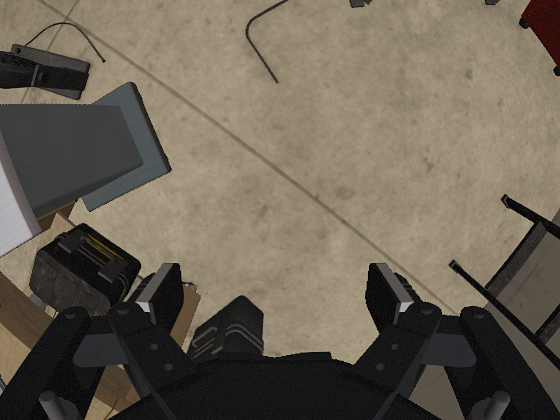

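The arm did not move: the picture shows bare floor between the open fingers at about (165,290) and (390,290). The rows were refused, so I'll try one with every key filled in.

```bash
python3 -m jog '[{"rx":0,"ry":0,"rz":0,"dx":0,"dy":0,"dz":-3,"jaw":-1}]' 30; python3 -m jog '[{"dx":0,"dy":0,"dz":-2.8,"jaw":-1}]'
```

```text
time: 1.2
eef_pos: [0.2157, 0.5303, 0.2687]
orientation: [-0.001, 0.192, 0.981, -0.004]
force: [-0.0, 0.0, 0.4]
finger_gap: 1.0
grasp_force: 0.0validation failed for argument at $[0]...
```

```bash
python3 -m jog '[{"rx":0,"ry":0,"rz":0,"dx":0,"dy":0,"dz":-2.8,"jaw":-1},{"rx":0,"ry":0,"rz":0,"dx":-2.5,"dy":-2.35,"dz":0,"jaw":-1},{"rx":0,"ry":0,"rz":0,"dx":-2.5,"dy":-2.35,"dz":0,"jaw":-1},{"rx":0,"ry":0,"rz":0,"dx":-2.5,"dy":-2.35,"dz":0,"jaw":-1},{"rx":0,"ry":0,"rz":0,"dx":-2.5,"dy":-2.35,"dz":0,"jaw":-1},{"rx":0,"ry":0,"rz":0,"dx":-2.5,"dy":-2.35,"dz":0,"jaw":-1},{"rx":0,"ry":0,"rz":0,"dx":-2.5,"dy":-2.35,"dz":0,"jaw":-1},{"rx":0,"ry":0,"rz":0,"dx":-2.5,"dy":-2.35,"dz":0,"jaw":-1},{"rx":0,"ry":0,"rz":0,"dx":-2.5,"dy":-2.35,"dz":0,"jaw":-1},{"rx":0,"ry":0,"rz":0,"dx":-2.5,"dy":-2.35,"dz":0,"jaw":-1}]' 30
python3 -m jog '[{"rx":0,"ry":0,"rz":0,"dx":-2.5,"dy":-2.35,"dz":0,"jaw":-1},{"rx":0,"ry":0,"rz":0,"dx":-2.5,"dy":-2.35,"dz":0,"jaw":-1},{"rx":0,"ry":0,"rz":0,"dx":-2.5,"dy":-2.35,"dz":0,"jaw":-1},{"rx":0,"ry":0,"rz":0,"dx":-2.5,"dy":-2.35,"dz":0,"jaw":-1},{"rx":0,"ry":0,"rz":0,"dx":-2.5,"dy":-2.35,"dz":0,"jaw":-1},{"rx":0,"ry":0,"rz":0,"dx":-2.5,"dy":-2.35,"dz":0,"jaw":-1},{"rx":0,"ry":0,"rz":0,"dx":-2.5,"dy":-2.35,"dz":0,"jaw":-1},{"rx":0,"ry":0,"rz":0,"dx":-2.5,"dy":-2.35,"dz":0,"jaw":-1},{"rx":0,"ry":0,"rz":0,"dx":-1.2,"dy":-1.2,"dz":0,"jaw":-1},{"rx":0,"ry":0,"rz":0,"dx":0,"dy":0,"dz":0,"jaw":-1}]'
```

```text
time: 2.2
eef_pos: [0.3458, 0.2505, 0.3005]
orientation: [0.0, 0.192, 0.981, 0.0]
force: [0.7, 0.1, 0.2]
finger_gap: 1.002
grasp_force: 0.0
time: 3.2
eef_pos: [0.4674, -0.0155, 0.3001]
orientation: [0.0, 0.194, 0.981, -0.0]
force: [-0.4, 0.2, 0.5]
finger_gap: 1.0
grasp_force: 0.0
```

```bash
cat >> h.py <<'E'
def wpx(p,s,M,X):
    f=210/np.tan(np.radians(p['vertical_fov']/2)); T=np.linalg.inv(np.array(p['mount']))
    c=T[:3,:3]@(M.T@(np.array(X)-s['eef_pos']))+T[:3,3]; h=np.hypot(c[0],c[1])
    return (np.array([p['cx'],p['cy']])+f*np.arctan2(h,c[2])*c[:2]/h).round(1)
E
python3 - <<'E'
from h import *
s,M=tool([.502,-.0885,.229])
p=viewer.get_image('wrist'); save(p,'w2')
for X in ([.502,-.0885,.252],[.502,-.0885,.0],[.416,-.295,.03]): print(wpx(p,s,M,X))
E
```

```text
t 3.2 eef [ 0.4674 -0.0155  0.3001] z [ 2.e-04 -7.e-04 -1.e+00] y [ 0.38   0.925 -0.001]
tool cm [-5.98 -5.44  7.11]
[195.3 322.1]
[235.4 215.6]
[ 84.9 220.5]
```

View pics/w2.png

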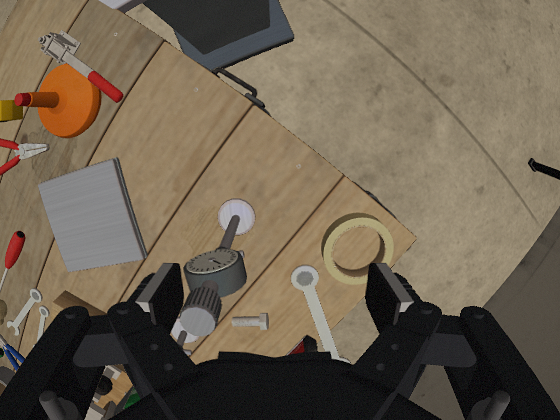

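The wrist view shows the knob top at about (197,323) and the foot at about (237,216), within 2 px of my predictions. The plate is centred at about (91,218). I move over the knob next.

```bash
python3 -m jog '[{"rx":0,"ry":0,"rz":0,"dx":-2,"dy":-1.8,"dz":0,"jaw":-1},{"rx":0,"ry":0,"rz":0,"dx":-2,"dy":-1.8,"dz":0,"jaw":-1},{"rx":0,"ry":0,"rz":0,"dx":-1.3,"dy":-1.2,"dz":0,"jaw":-1},{"rx":0,"ry":0,"rz":0,"dx":-0.7,"dy":-0.6,"dz":0,"jaw":-1},{"rx":0,"ry":0,"rz":0,"dx":0,"dy":0,"dz":0,"jaw":-1},{"rx":0,"ry":0,"rz":0,"dx":0,"dy":0,"dz":0,"jaw":-1}]'
python3 - <<'E'
from h import *
s,M=tool([.502,-.0885,.229])
p=viewer.get_image('wrist'); save(p,'w3')
for X in ([.502,-.0885,.252],[.502,-.0885,.0],[.416,-.295,.03]): print(wpx(p,s,M,X))
print(wpx(p,s,M,s['eef_pos']+M[:,2]*.048), 'tool axis at z .252')
E
```

```text
time: 3.85
eef_pos: [0.5011, -0.0851, 0.3002]
orientation: [-0.0, 0.192, 0.981, 0.001]
force: [0.2, -0.6, 0.6]
finger_gap: 0.997
grasp_force: 0.0
t 3.85 eef [ 0.5011 -0.0851  0.3002] z [-7.0e-04  1.2e-03 -1.0e+00] y [0.377 0.926 0.001]
tool cm [-0.22 -0.29  7.12]
[270.3 245.2]
[272.  174.8]
[109.  180.4]
[275.1 242. ] tool axis at z .252
```

View pics/w3.png

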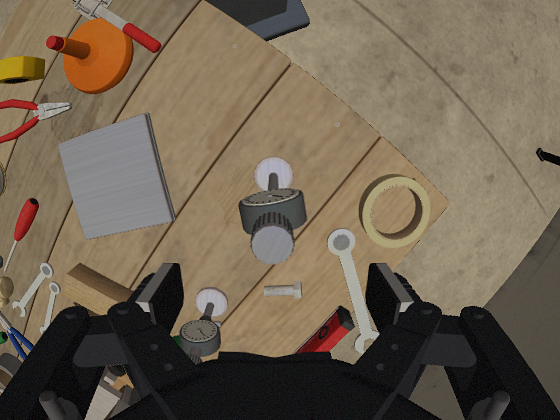

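The knob top is at about (272,242), 2–3 px from the prediction, and sits centred between the pads. The plate is centred at about (113,178). I descend and grip.

```bash
python3 -m jog '[{"rx":0,"ry":0,"rz":0,"dx":-0.2,"dy":-0.2,"dz":0,"jaw":-1},{"rx":0,"ry":0,"rz":0,"dx":0,"dy":0,"dz":1.5,"jaw":-1},{"rx":0,"ry":0,"rz":0,"dx":0,"dy":0,"dz":1.5,"jaw":-1},{"rx":0,"ry":0,"rz":0,"dx":0,"dy":0,"dz":1.5,"jaw":-1},{"rx":0,"ry":0,"rz":0,"dx":0,"dy":0,"dz":1.2,"jaw":-1},{"rx":0,"ry":0,"rz":0,"dx":0,"dy":0,"dz":0.8,"jaw":-1},{"rx":0,"ry":0,"rz":0,"dx":0,"dy":0,"dz":0.5,"jaw":-1},{"rx":0,"ry":0,"rz":0,"dx":0,"dy":0,"dz":0,"jaw":-1},{"rx":0,"ry":0,"rz":0,"dx":0,"dy":0,"dz":0,"jaw":-1}]'
python3 - <<'E'
from h import *
s,M=tool([.502,-.0885,.229])
E
python3 -m jog '[{"rx":0,"ry":0,"rz":0,"dx":0,"dy":0,"dz":0,"jaw":-0.5},{"rx":0,"ry":0,"rz":0,"dx":0,"dy":0,"dz":0,"jaw":-0.1},{"rx":0,"ry":0,"rz":0,"dx":0,"dy":0,"dz":0,"jaw":0.1},{"rx":0,"ry":0,"rz":0,"dx":0,"dy":0,"dz":0,"jaw":0.2},{"rx":0,"ry":0,"rz":0,"dx":0,"dy":0,"dz":0,"jaw":0.3},{"rx":0,"ry":0,"rz":0,"dx":0,"dy":0,"dz":0,"jaw":0.4},{"rx":0,"ry":0,"rz":0,"dx":0,"dy":0,"dz":0,"jaw":0.6},{"rx":0,"ry":0,"rz":0,"dx":0,"dy":0,"dz":0,"jaw":1},{"rx":0,"ry":0,"rz":0,"dx":0,"dy":0,"dz":0,"jaw":1},{"rx":0,"ry":0,"rz":0,"dx":0,"dy":0,"dz":0,"jaw":1}]' 40
```

```text
time: 4.8
eef_pos: [0.503, -0.0887, 0.2307]
orientation: [0.0, 0.192, 0.981, -0.0]
force: [0.4, 0.4, 0.4]
finger_gap: 1.001
grasp_force: 0.0
t 4.8 eef [ 0.503  -0.0887  0.2307] z [ 9.e-04 -2.e-04 -1.e+00] y [0.377 0.926 0.   ]
tool cm [ 0.11 -0.02  0.17]
time: 5.8
eef_pos: [0.5029, -0.0885, 0.2305]
orientation: [0.0, 0.192, 0.981, 0.0]
force: [0.1, 0.9, 1.9]
finger_gap: 0.292
grasp_force: 39.3
```

```bash
python3 -m jog '[{"rx":0,"ry":0,"rz":0,"dx":0,"dy":0,"dz":-0.2,"jaw":1},{"rx":0,"ry":0,"rz":0,"dx":0,"dy":0,"dz":-0.4,"jaw":1},{"rx":0,"ry":0,"rz":0,"dx":0,"dy":0,"dz":-0.7,"jaw":1},{"rx":0,"ry":0,"rz":0,"dx":0,"dy":0,"dz":-0.9,"jaw":1},{"rx":0,"ry":0,"rz":0,"dx":0,"dy":0,"dz":-0.9,"jaw":1},{"rx":0,"ry":0,"rz":0,"dx":0,"dy":0,"dz":-0.9,"jaw":1},{"rx":0,"ry":0,"rz":0,"dx":0,"dy":0,"dz":-0.9,"jaw":1},{"rx":0,"ry":0,"rz":0,"dx":0,"dy":0,"dz":-0.7,"jaw":1},{"rx":0,"ry":0,"rz":0,"dx":0,"dy":0,"dz":-0.4,"jaw":1},{"rx":0,"ry":0,"rz":0,"dx":0,"dy":0,"dz":0,"jaw":1}]'
python3 - <<'E'
from h import *
s,M=tool([.417,-.293,.29])
p=viewer.get_image('scene'); a=p['image'][60:360,150:350]; save({'image':cv2.resize(a,None,fx=2,fy=2)},'s4')
for r in finder.recognise(p,'gauge_tall_mid')[:2]: print(r['point'],r['conf'])
E
```

```text
time: 6.8
eef_pos: [0.503, -0.0887, 0.291]
orientation: [0.001, 0.192, 0.981, -0.0]
force: [-0.2, -0.5, -5.8]
finger_gap: 0.29
grasp_force: 39.6
t 6.8 eef [ 0.503  -0.0887  0.291 ] z [ 1.3e-03 -4.0e-04 -1.0e+00] y [0.377 0.926 0.   ]
tool cm [  0.26 -22.16   0.1 ]
[0.4966, -0.0976, 0.217] 0.75
```

View pics/s4.png

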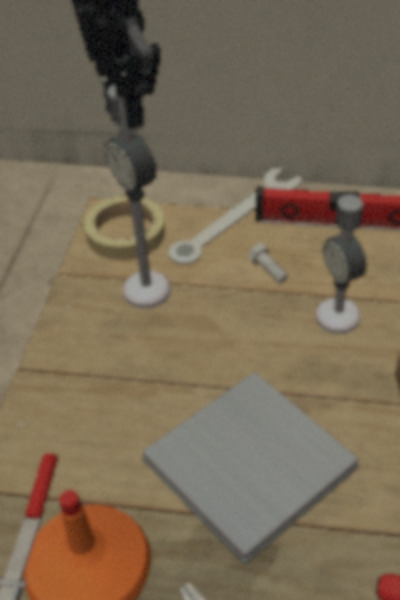

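The gauge hangs upright from the jaws. The plate's top centre is at about (250,460) in this crop, which is about (275,290) in the full scene picture. I carry it along tool −y, 22 cm with gentle ramps.

```bash
python3 -m jog '[{"rx":0,"ry":0,"rz":0,"dx":0,"dy":-0.2,"dz":0,"jaw":1},{"rx":0,"ry":0,"rz":0,"dx":0,"dy":-0.4,"dz":0,"jaw":1},{"rx":0,"ry":0,"rz":0,"dx":0,"dy":-0.7,"dz":0,"jaw":1},{"rx":0,"ry":0,"rz":0,"dx":0,"dy":-1,"dz":0,"jaw":1},{"rx":0,"ry":0,"rz":0,"dx":0,"dy":-1,"dz":0,"jaw":1},{"rx":0,"ry":0,"rz":0,"dx":0,"dy":-1,"dz":0,"jaw":1},{"rx":0,"ry":0,"rz":0,"dx":0,"dy":-1,"dz":0,"jaw":1},{"rx":0,"ry":0,"rz":0,"dx":0,"dy":-1,"dz":0,"jaw":1},{"rx":0,"ry":0,"rz":0,"dx":0,"dy":-1,"dz":0,"jaw":1},{"rx":0,"ry":0,"rz":0,"dx":0,"dy":-1,"dz":0,"jaw":1}]'
python3 -m jog '[{"rx":0,"ry":0,"rz":0,"dx":0,"dy":-1,"dz":0,"jaw":1},{"rx":0,"ry":0,"rz":0,"dx":0,"dy":-1,"dz":0,"jaw":1},{"rx":0,"ry":0,"rz":0,"dx":0,"dy":-1,"dz":0,"jaw":1},{"rx":0,"ry":0,"rz":0,"dx":0,"dy":-1,"dz":0,"jaw":1},{"rx":0,"ry":0,"rz":0,"dx":0.1,"dy":-1,"dz":0,"jaw":1},{"rx":0,"ry":0,"rz":0,"dx":0.1,"dy":-1,"dz":0,"jaw":1},{"rx":0,"ry":0,"rz":0,"dx":0.1,"dy":-1,"dz":0,"jaw":1},{"rx":0,"ry":0,"rz":0,"dx":0,"dy":-1,"dz":0,"jaw":1},{"rx":0,"ry":0,"rz":0,"dx":0,"dy":-1,"dz":0,"jaw":1},{"rx":0,"ry":0,"rz":0,"dx":0,"dy":-1,"dz":0,"jaw":1}]'
python3 -m jog '[{"rx":0,"ry":0,"rz":0,"dx":0,"dy":-1,"dz":0,"jaw":1},{"rx":0,"ry":0,"rz":0,"dx":0,"dy":-1,"dz":0,"jaw":1},{"rx":0,"ry":0,"rz":0,"dx":0,"dy":-0.8,"dz":0,"jaw":1},{"rx":0,"ry":0,"rz":0,"dx":0,"dy":-0.5,"dz":0,"jaw":1},{"rx":0,"ry":0,"rz":0,"dx":0,"dy":-0.3,"dz":0,"jaw":1},{"rx":0,"ry":0,"rz":0,"dx":0,"dy":-0.2,"dz":0,"jaw":1},{"rx":0,"ry":0,"rz":0,"dx":0,"dy":0,"dz":0,"jaw":1},{"rx":0,"ry":0,"rz":0,"dx":0,"dy":0,"dz":0,"jaw":1},{"rx":0,"ry":0,"rz":0,"dx":0,"dy":0,"dz":0,"jaw":1},{"rx":0,"ry":0,"rz":0,"dx":0,"dy":0,"dz":0,"jaw":1}]'
python3 - <<'E'
from h import *
s,M=tool([.417,-.293,.261])
p=viewer.get_image('scene'); print(onplane(p,275,290,.03)); a=p['image'][60:360,180:380]
q=viewer.get_image('top'); b=q['image'][140:315,260:400]
save({'image':np.hstack([cv2.resize(a,(400,600)),cv2.resize(b,(400,600))])},'s5')
E
```

```text
time: 7.9
eef_pos: [0.471, -0.1663, 0.2903]
orientation: [0.0, 0.192, 0.981, 0.0]
force: [-0.4, -0.3, -5.6]
finger_gap: 0.291
grasp_force: 39.6
time: 8.9
eef_pos: [0.4306, -0.2578, 0.2903]
orientation: [0.0, 0.192, 0.981, 0.0]
force: [-0.2, -0.3, -5.4]
finger_gap: 0.291
grasp_force: 39.6
time: 9.9
eef_pos: [0.4167, -0.292, 0.2903]
orientation: [0.0, 0.192, 0.981, 0.0]
force: [-0.0, 0.2, -4.5]
finger_gap: 0.293
grasp_force: 39.6
t 9.9 eef [ 0.4167 -0.292   0.2903] z [ 1.e-04  1.e-04 -1.e+00] y [0.377 0.926 0.   ]
tool cm [-0.07 -0.08  2.93]
[ 0.41136436 -0.29828691  0.03      ]
```

View pics/s5.png

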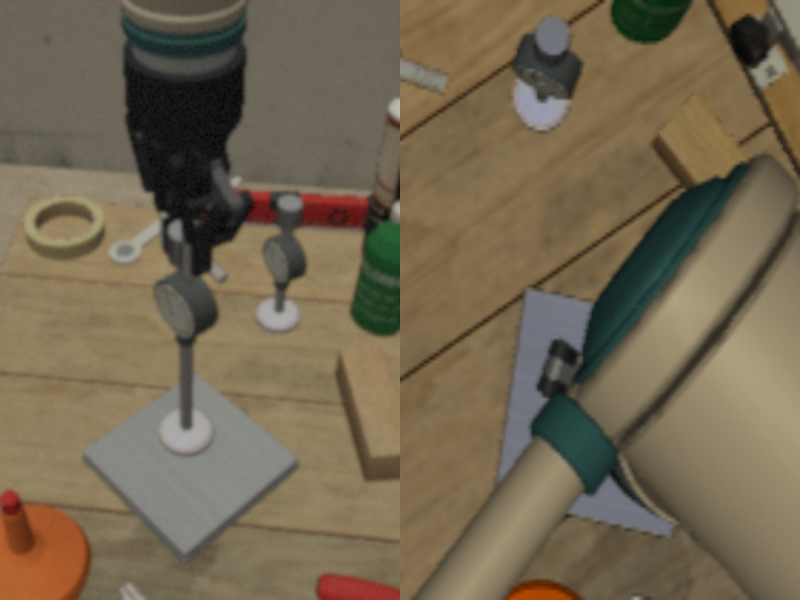

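The gauge hangs upright over the plate's middle, with its foot at about (186,432) in the left crop and 30 mm of clearance. I lower it.

```bash
python3 -m jog '[{"rx":0,"ry":0,"rz":0,"dx":0,"dy":-0.2,"dz":0.2,"jaw":1},{"rx":0,"ry":0,"rz":0,"dx":0,"dy":-0.1,"dz":0.4,"jaw":1},{"rx":0,"ry":0,"rz":0,"dx":0,"dy":0,"dz":0.5,"jaw":1},{"rx":0,"ry":0,"rz":0,"dx":0,"dy":0,"dz":0.5,"jaw":1},{"rx":0,"ry":0,"rz":0,"dx":0,"dy":0,"dz":0.5,"jaw":1},{"rx":0,"ry":0,"rz":0,"dx":0,"dy":0,"dz":0.3,"jaw":1},{"rx":0,"ry":0,"rz":0,"dx":0,"dy":0,"dz":0.2,"jaw":1},{"rx":0,"ry":0,"rz":0,"dx":0,"dy":0,"dz":0.1,"jaw":1},{"rx":0,"ry":0,"rz":0,"dx":0,"dy":0,"dz":0,"jaw":1},{"rx":0,"ry":0,"rz":0,"dx":0,"dy":0,"dz":0,"jaw":1}]'
python3 -m jog '[{"rx":0,"ry":0,"rz":0,"dx":0,"dy":0,"dz":0.1,"jaw":1},{"rx":0,"ry":0,"rz":0,"dx":0,"dy":0,"dz":0.1,"jaw":1},{"rx":0,"ry":0,"rz":0,"dx":0,"dy":0,"dz":0,"jaw":1},{"rx":0,"ry":0,"rz":0,"dx":0,"dy":0,"dz":0,"jaw":1}]'
```

```text
time: 11.0
eef_pos: [0.4156, -0.295, 0.2635]
orientation: [0.0, 0.192, 0.981, -0.0]
force: [-0.2, -0.6, -4.7]
finger_gap: 0.296
grasp_force: 39.7
time: 11.4
eef_pos: [0.4154, -0.295, 0.2613]
orientation: [-0.0, 0.192, 0.981, 0.0]
force: [0.8, 0.4, -5.4]
finger_gap: 0.291
grasp_force: 39.7
```

```bash
python3 -m jog '[{"rx":0,"ry":0,"rz":0,"dx":0,"dy":0,"dz":0.05,"jaw":1},{"rx":0,"ry":0,"rz":0,"dx":0,"dy":0,"dz":0.05,"jaw":1},{"rx":0,"ry":0,"rz":0,"dx":0,"dy":0,"dz":0,"jaw":1},{"rx":0,"ry":0,"rz":0,"dx":0,"dy":0,"dz":0,"jaw":1}]'
```

```text
time: 11.8
eef_pos: [0.4155, -0.295, 0.2605]
orientation: [0.0, 0.192, 0.981, -0.0]
force: [0.5, 1.3, -3.6]
finger_gap: 0.293
grasp_force: 39.9
```

```bash
python3 -m jog '[{"rx":0,"ry":0,"rz":0,"dx":0,"dy":0,"dz":0.05,"jaw":1},{"rx":0,"ry":0,"rz":0,"dx":0,"dy":0,"dz":0,"jaw":1},{"rx":0,"ry":0,"rz":0,"dx":0,"dy":0,"dz":0,"jaw":1}]'
```

```text
time: 12.1
eef_pos: [0.4157, -0.2951, 0.2605]
orientation: [0.001, 0.192, 0.981, -0.0]
force: [-0.5, 1.2, 1.8]
finger_gap: 0.293
grasp_force: 40.2
```

The foot is supported. I release slowly.

```bash
python3 -m jog '[{"rx":0,"ry":0,"rz":0,"dx":0,"dy":0,"dz":0,"jaw":0.42},{"rx":0,"ry":0,"rz":0,"dx":0,"dy":0,"dz":0,"jaw":0.38},{"rx":0,"ry":0,"rz":0,"dx":0,"dy":0,"dz":0,"jaw":0.34},{"rx":0,"ry":0,"rz":0,"dx":0,"dy":0,"dz":0,"jaw":0.3},{"rx":0,"ry":0,"rz":0,"dx":0,"dy":0,"dz":0,"jaw":0.2},{"rx":0,"ry":0,"rz":0,"dx":0,"dy":0,"dz":0,"jaw":0},{"rx":0,"ry":0,"rz":0,"dx":0,"dy":0,"dz":0,"jaw":-0.4},{"rx":0,"ry":0,"rz":0,"dx":0,"dy":0,"dz":0,"jaw":-0.8},{"rx":0,"ry":0,"rz":0,"dx":0,"dy":0,"dz":0,"jaw":-1},{"rx":0,"ry":0,"rz":0,"dx":0,"dy":0,"dz":0,"jaw":-1}]' 20
python3 - <<'E'
from h import *
p=viewer.get_image('scene'); a=p['image'][60:360,180:380]
q=viewer.get_image('wrist')
save({'image':np.hstack([cv2.resize(a,(280,420)),cv2.resize(q['image'],(520,390))[:420] if 0 else cv2.resize(q['image'],(520,420))])},'s6')
E
```

```text
time: 13.1
eef_pos: [0.4154, -0.295, 0.2598]
orientation: [0.0, 0.192, 0.981, 0.0]
force: [-0.6, 0.2, -1.0]
finger_gap: 0.999
grasp_force: 0.0
```

View pics/s6.png

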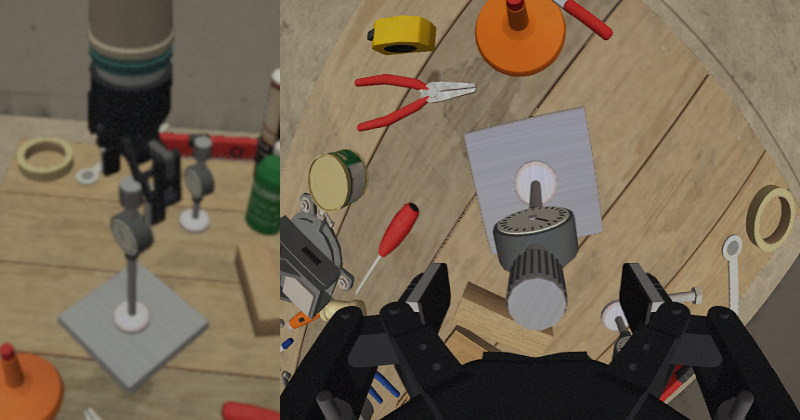

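The gauge stands free and upright in the middle of the plate, with its foot at about (535,182) in the wrist half and the fingers clear on both sides. I retreat straight up and check.

```bash
python3 -m jog '[{"rx":0,"ry":0,"rz":0,"dx":0,"dy":0,"dz":-0.5,"jaw":-1},{"rx":0,"ry":0,"rz":0,"dx":0,"dy":0,"dz":-1,"jaw":-1},{"rx":0,"ry":0,"rz":0,"dx":0,"dy":0,"dz":-1.5,"jaw":-1},{"rx":0,"ry":0,"rz":0,"dx":0,"dy":0,"dz":-2,"jaw":-1},{"rx":0,"ry":0,"rz":0,"dx":0,"dy":0,"dz":-2,"jaw":-1},{"rx":0,"ry":0,"rz":0,"dx":0,"dy":0,"dz":-1,"jaw":-1},{"rx":0,"ry":0,"rz":0,"dx":0,"dy":0,"dz":0,"jaw":-1},{"rx":0,"ry":0,"rz":0,"dx":0,"dy":0,"dz":0,"jaw":-1},{"rx":0,"ry":0,"rz":0,"dx":0,"dy":0,"dz":0,"jaw":-1}]'
python3 - <<'E'
from h import *
p=viewer.get_image('scene'); save({'image':cv2.resize(p['image'][60:360,180:380],(400,600))},'s7')
for t in ['gauge_tall_mid','gauge_short_mid']:
    for r in finder.recognise(p,t)[:1]: print(t,np.round(r['point'],3),r['conf'])
E
```

```text
time: 14.1
eef_pos: [0.415, -0.2946, 0.3387]
orientation: [-0.001, 0.192, 0.981, 0.001]
force: [-0.2, -0.4, 0.1]
finger_gap: 1.002
grasp_force: 0.0
gauge_tall_mid [ 0.41  -0.299  0.206] 0.96
gauge_short_mid [ 0.643 -0.253  0.098] 0.84
```

View pics/s7.png

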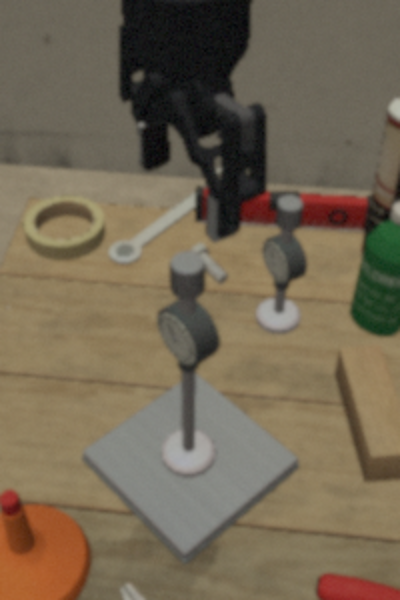

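The tall gauge stands upright at the plate's middle, foot at about (188,452), and the gripper is clear. The short gauge has not moved.

```bash
python3 -c "
from plant import ticket
print(ticket.close_job())"
```

```text
the job is handed in; nothing more can be done
None
```

I stood the tall gauge upright near the middle of the surface plate, let go of it, left the short gauge where it was, and handed the job in at about 14 s; no verdict came back.

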